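# Nip a saw piston in the counter gauge

### The job

Slide the wider of the two bare aluminium pistons across the counter, upright and without lifting it, into the sizing gauge: right back against the fence, between the fixed anvil and the open jaw. Then push the sliding jaw shut until its sprung pad nips the piston firmly but gently against the anvil, pad pressed in about halfway, and let go. The piston is delicate: nothing may press on it with more than about 10 N, so it cannot be gripped; leave everything else on the counter where it is.

Things in the scene. Friction and masses are not known exactly. Their poses are not given: they have to be found in the camera images.
- piston: the wider bare aluminium piston, an upright cylinder 50 mm in diameter and 42 mm high, about 120 g, standing loose on the counter; origin at the centre of its underside, z up. May start on either side
- gauge: sizing gauge bolted to the counter. Its fence is a level steel bar 360 mm long (its y), 30 mm deep, 30 mm high; origin at counter height in the middle of the fence's front face, which looks to the gauge's -x (the open side, where the piston comes in). Two dark blocks stand out 45 mm in front of the fence: the anvil on the -y side, the jaw on the +y side
- fence_mid (a point): middle of the fence's front top edge, 30 mm above the gauge origin. The counter in front is bare. The clamped anvil block (26 mm wide, 41 mm high) stands on the -y side; its flat face, which looks to +y, lies somewhere between gauge y = -60 and -30 mm: its place is not measured. It does not yield
- jaw (a joint): slide of the moving jaw along the fence, m: 0 fully open, grows up to 0.12 as the jaw moves to the gauge's -y, towards the anvil. The free pad's face is at gauge y = 90 mm minus this value. It drags with about 7 N and stays where it is left
- jaw_back (a point): middle of the flat upright plate at the jaw's back (facing gauge +y), at x = -22 mm, 26 mm above the counter; the plate is 45 mm wide (along gauge x), top 46 mm above the counter, 50 mm behind the free pad's face. Push here towards gauge -y
- pad: rubber-faced sprung pad on the front of the jaw, 40 mm wide, from 4 to 32 mm above the counter; it sinks up to 9 mm into the jaw against a spring of about 0.7 N per mm. Origin at counter height on its face (the -y side), at the fence's front face; axes as the gauge
- small_piston: the narrower piston, 38 mm in diameter and 34 mm high, bystander; origin at the centre of its underside
- spark_plug: spark plug lying down, 55 mm long along its x, 21 mm thick, bystander; origin below its middle
- part_carton: small carton 90 x 70 x 50 mm, bystander; origin under its centre
- screwdriver: screwdriver lying on the counter along its x, bystander
- ring_tin: flat round tin 62 mm in diameter, 26 mm high, bystander; origin under its centre
Mind the look-alikes: they are no part of the job. What is shaped like the piston but blue or yellow is not meant.

How it is judged:
By the outcome, as a careful person would: the job done as asked, in the order asked, and still so for the second after the job is handed in, with the robot touching nothing.
It also fails if it takes over 72 s, if anything falls off the work surface, if the arm or the gripper's body presses on something with over 40 N, if the wrist force passes 120 N, or if a joint passes its speed limit or range.

### The arm

A 6-joint arm with a two-finger parallel gripper is mounted at the origin on the work surface. World frame = base frame: x ahead of the robot, y to its left, z up, the work surface at z = 0. Lengths are in m, angles in rad, forces in N, time in s.
With the tool pointing down it reaches from about 0.375 to 0.975 m from the base axis. Payload 3.8 kg.
Tool frame: the origin (TCP) lies at the very end of the fingers, on their centre line; the grasp point (between the pads) lies 19 mm behind it; z points along the fingers, x is the direction in which the jaws open and shut, and the axes are right-handed (so a half turn about z gives the same grasp; the last joint's range is limited). The gripper opens to 85 mm and grips with 20 to 120 N. Pads are 22 mm wide; open, the fingers measure 114 mm over their backs; the gripper's body (76 mm by 85 mm) begins 54 mm behind the grasp point. The pads swing forward as they close: fully open they stand 13 mm farther back than shut.
Start: joints at [-1.347, 0.264, 1.604, -0, 1.274, -0.037], TCP at [0.174, -0.652, 0.231] pointing down, gripper open.
Joint ranges: [-2.63, 2.63], [-0.94, 2.18], [0.31, 2.57], [-1.31, 4.45], [0, 2.66], [-2.55, 2.55]. Speed limits (rad/s): [2.57, 2.57, 3.14, 3.14, 3.14, 3.14].

### API

Orientations are given as a unit quaternion [w, x, y, z].
In Python, from workcell import readout, camera, camera_info, finish_job, recognise, cut_out gives the robot as it stands.
- The arm moves only by the tool arm_command, never from a script. Its argument "commands" is a list that holds one entry, the list of rows, each a list of 7 numbers: the shift along the tool's x, y, z in cm, then the turn, a rotation vector about the tool's x, y, z in degrees, then the finger opening in cm, from 0 to 8.54. In form: [[[tx, ty, tz, wx, wy, wz, hand], ...]]. A call has 1 to 12 rows; each row shifts and turns the commanded pose from where the row before left it, along the tool's axes as they then stand; what a row does not reach is not made up. A row lasts 1/12 s, in which the tool goes at most 41.7 mm and 7.16 degrees, less where a joint would pass 70% of its speed; a pose out of reach is approached as far as the arm can. A call with a gripper value outside its range is refused whole. The fingers move at their own pace and stop on an object; "squeeze" is the grip in N (left out, the last holds). Time passes only in rows, so rows that do not move let the fingers close. It gives the time, the measured TCP pose, the force and the opening at its end, in the units of the state.
- readout.read_state(): the state, without advancing time (a new reading comes with each control period).
- camera(name): name is "scene" or "top" or "wrist"; returns the picture (400x640x3 uint8, red, green, blue); there is no depth.
- camera_info(name): a dict with "fov_y" (degrees; the focal length in pixels is half the picture's height over the tangent of half this angle, whatever the lens; pixels are square), "cx", "cy" (the principal point, pixels), "R" (3x3) and "t" (3): a world point X has camera coordinates R X + t. Camera axes: x right, y down, z forward; pixel columns grow to the right and rows downward; lengths in m; the calibration is good to about 2 mm. A picture is of the moment at which its call begins: read the wrist's pose just before it. camera_info takes no time and is no camera call; for the wrist camera it gives the pose at the moment of the call.
- finish_job(): hands the job in, once; it reports no verdict.
Trained networks look in the newest picture that a camera, given by its name, has taken for a name from the list of things; names that differ only in an ending like _2 or _b are one class to them, and where a whole thing is asked for, a point or a joint stands for the part that bears it (a point fixed in the world has none). Each returns a list of dicts, best first, with "conf" (0 to 1); they miss things now and then, are a little off and sometimes report something else, mostly with a low value. They report only what shows in the picture. A call takes as long as a camera call. They do not tell look-alikes from the thing itself.
- recognise(camera, target): "point" ([column, row] in pixels, amid what is visible of it).
- cut_out(camera, target): "region" (400x640 bool, what is visible of it) and "point" ([column, row] in pixels, amid what is visible of it).
The state is a dict: "clock": time; "joint_positions": joint angles; "dq": joint speeds; "joint_torque": joint torques, N m; "eef_pos": TCP position; "ee_rot": TCP orientation; "wrist_force": force on the tool from outside, world axes, zero at the start; "torque": the same for the moment, N m; "gripper_width": opening from 0.0 (shut) to 1.0 (fully open).
Only numpy, scipy, OpenCV 4.12 (cv2) and the standard library are available. Lean on these libraries where they do the work, as an engineer would, in place of code of your own. Each camera call takes 0.05 s, during which the arm holds its last target. There are 200 camera calls.

## Working session

There is one attempt and no reset: what is moved stays moved. The work goes in short steps, Python scripts to look and compute and a tool call to move; the robot and the scene stay as the last step left them, time stands still between calls to the robot, and variables do not carry over. Pictures are saved under pics/ and viewed, about 8 in all and at most 12, crops included, and the job is handed in when it is done.

Besides the shell and the picture viewer there is one more tool, called after ">>>" as name([rows], argument=value, ...), one row to a line, values as JSON. arm_command: Moves the arm, as the interface text tells. Its arguments: {"type":"object","properties":{"commands":{"type":"array","items":{"type":"array","items":{"type":"array","items":{"type":"number"}}}},"squeeze":{"type":"number"}},"required":["commands"]}

```bash
mkdir -p pics; cat > h.py <<'E'
import numpy as np, cv2
from workcell import readout, camera, camera_info, finish_job, recognise, cut_out
def ray(ci,uv):
    f=200/np.tan(np.radians(ci["fov_y"])/2); R=np.array(ci["R"]);t=np.array(ci["t"])
    return -R.T@t, R.T@np.array([(uv[0]-ci["cx"])/f,(uv[1]-ci["cy"])/f,1])
def at_z(ci,uv,z):
    o,d=ray(ci,uv); return o+d*(z-o[2])/d[2]
def proj(ci,X):
    f=200/np.tan(np.radians(ci["fov_y"])/2); c=np.array(ci["R"])@np.array(X)+np.array(ci["t"])
    return np.array([ci["cx"]+f*c[0]/c[2],ci["cy"]+f*c[1]/c[2]])
def save(n,im): cv2.imwrite("pics/"+n+".png",im[:,:,::-1])
E
python3 - <<'E'
from h import *
np.set_printoptions(precision=4,suppress=True)
a=camera("top");b=camera("scene")
save("s1",np.vstack([a,b])[:, :] if 0 else cv2.resize(np.vstack([a,b]),(480,600))) 
save("top",a);save("scene",b)
for n in("top","scene"):
    ci=camera_info(n);print(n,ci)
    for k in("piston","small_piston","gauge","jaw","pad","jaw_back","spark_plug","part_carton","screwdriver","ring_tin"):
        print(k,[(np.round(r["point"]),round(r["conf"],2),at_z(ci,r["point"],.02)[:2].round(3)) for r in recognise(n,k)])
s=readout.read_state();print(s)
E
```

```text
top {'fov_y': 52.57844703970297, 'cx': 317.72709662789043, 'cy': 194.15130857292732, 'R': array([[-0.0054, -0.9996, -0.0283],
       [-0.9853,  0.0101, -0.1704],
       [ 0.1706,  0.027 , -0.985 ]]), 't': array([0.0107, 0.5411, 1.1264])}
piston [(array([405., 248.]), 0.82, array([ 0.385, -0.244])), (array([399., 214.]), 0.74, array([ 0.485, -0.231])), (array([429., 189.]), 0.52, array([ 0.559, -0.32 ]))]
small_piston [(array([257., 204.]), 0.58, array([0.517, 0.187]))]
gauge [(array([335., 164.]), 0.63, array([ 0.638, -0.045])), (array([317., 177.]), 0.29, array([0.598, 0.01 ]))]
jaw [(array([308., 175.]), 0.84, array([0.604, 0.036]))]
pad [(array([316., 177.]), 0.45, array([0.598, 0.014])), (array([201., 156.]), 0.44, array([0.666, 0.362]))]
jaw_back [(array([308., 170.]), 0.73, array([0.619, 0.036])), (array([190., 248.]), 0.22, array([0.391, 0.38 ]))]
spark_plug [(array([456., 158.]), 0.62, array([ 0.651, -0.407]))]
part_carton [(array([200., 156.]), 0.64, array([0.667, 0.365]))]
screwdriver []
ring_tin [(array([453., 227.]), 0.91, array([ 0.444, -0.385]))]
scene {'fov_y': 45.7741
[... 887 characters left out ...]
.]), 0.6, array([ 0.633, -0.069])), (array([464., 186.]), 0.58, array([0.671, 0.364]))]
screwdriver [(array([395., 150.]), 0.65, array([0.398, 0.363]))]
ring_tin [(array([174., 268.]), 0.56, array([ 0.478, -0.408]))]
{'clock': 1.1, 'joint_positions': array([-1.3469,  0.2639,  1.604 ,  0.    ,  1.2737, -0.0369]), 'dq': array([-0.0008, -0.0005,  0.0008, -0.0011, -0.0013, -0.0001]), 'joint_torque': array([  0.0025, -51.508 , -36.7733,  -0.0001,   0.0009,  -0.    ]), 'eef_pos': array([ 0.1741, -0.6522,  0.2313]), 'ee_rot': array([ 0.    ,  0.793 , -0.6092,  0.    ]), 'wrist_force': array([-0.5271, -0.957 ,  1.1966]), 'torque': array([0.021 , 0.0026, 0.0274]), 'gripper_width': 1.0079259669390856}
```

View pics/top.png

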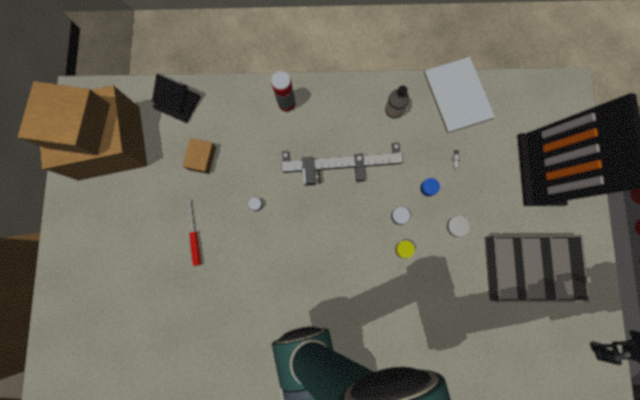

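View pics/scene.png

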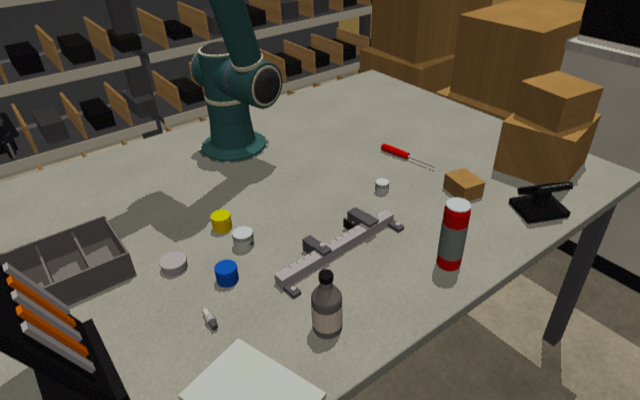

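The pistons in the top view are silver wide (401,215), silver narrow (255,204), yellow (405,249) and blue (430,187). The grey flat tin is at (458,226). The silver one at (401,215) is the wider bare piston. I'll confirm it close up from the wrist.

>>> arm_command([
  [[0,0,-0.5,0,0,-6.255,8.5],[0,0,-0.5,0,0,-6.255,8.5],[0,0,-0.5,0,0,-6.255,8.5],[0,0,-0.5,0,0,-6.255,8.5],[0,0,-0.5,0,0,-6.255,5],[0,0,-0.5,0,0,-6.255,2],[0,0,-0.5,0,0,-6.255,2],[0,0,-0.5,0,0,-6.255,2],[0,0,-0.5,0,0,-6.255,2],[0,0,-0.5,0,0,-6.255,2],[0,0,-0.5,0,0,-6.255,2],[0,0,-0.5,0,0,-6.255,2]],
])

```text
clock: 2.1
eef_pos: [0.174, -0.6521, 0.2915]
ee_rot: [-0.0, 1.0, 0.003, -0.0]
wrist_force: [0.2, -0.4, -0.3]
gripper_width: 0.234
```

>>> arm_command([
  [[2,-3.2,0,0,0,0,2],[2,-3.2,0,0,0,0,2],[2,-3.2,0,0,0,0,2],[2,-3.2,0,0,0,0,2],[2,-3.2,0,0,0,0,2],[2,-3.2,0,0,0,0,2],[2,-3.2,0,0,0,0,2],[2,-3.2,0,0,0,0,2],[2,-3.2,0,0,0,0,2],[2,-3.2,0,0,0,0,2],[2,-3.2,0,0,0,0,2],[2,-3.2,0,0,0,0,2]],
])

```text
clock: 3.1
eef_pos: [0.4146, -0.2665, 0.2916]
ee_rot: [0.0, 1.0, -0.0, 0.0]
wrist_force: [0.3, 0.2, 0.5]
gripper_width: 0.236
```

```bash
python3 - <<'E'
from h import *
np.set_printoptions(precision=4,suppress=True)
s=readout.read_state();print({k:s[k] for k in("clock","joint_positions","eef_pos","ee_rot","wrist_force","gripper_width")})
ci=camera_info("wrist");print(ci, ray(ci,(320,200)))
save("w1",camera("wrist"))
for k in("piston","gauge","jaw","pad","jaw_back"):
    print(k,[(np.round(r["point"]),round(r["conf"],2),at_z(ci,r["point"],.02)[:2].round(3)) for r in recognise("wrist",k)])
E
```

```text
{'clock': 3.1, 'joint_positions': array([-0.6218, -0.1199,  1.9032,  0.    ,  1.3574, -0.6216]), 'eef_pos': array([ 0.4146, -0.2665,  0.2916]), 'ee_rot': array([ 0.0003,  1.    , -0.0001,  0.0004]), 'wrist_force': array([0.2702, 0.1814, 0.4519]), 'gripper_width': 0.23640906524133765}
{'fov_y': 68.99661971593224, 'cx': 319.9985127897272, 'cy': 202.20043814289417, 'R': array([[ 1.    ,  0.0003,  0.0015],
       [-0.0001, -0.9619,  0.2733],
       [ 0.0015, -0.2733, -0.9619]]), 't': array([-0.4148, -0.3081,  0.3624])} (array([ 0.4142, -0.1972,  0.4334]), array([ 0.0015, -0.2661, -0.964 ]))
piston [(array([423., 209.]), 0.94, array([ 0.568, -0.325])), (array([368., 144.]), 0.78, array([ 0.482, -0.23 ])), (array([298., 152.]), 0.75, array([ 0.384, -0.242]))]
gauge [(array([492.,  70.]), 0.68, array([ 0.639, -0.134]))]
jaw []
pad [(array([469., 259.]), 0.59, array([ 0.648, -0.407]))]
jaw_back []
```

View pics/w1.png

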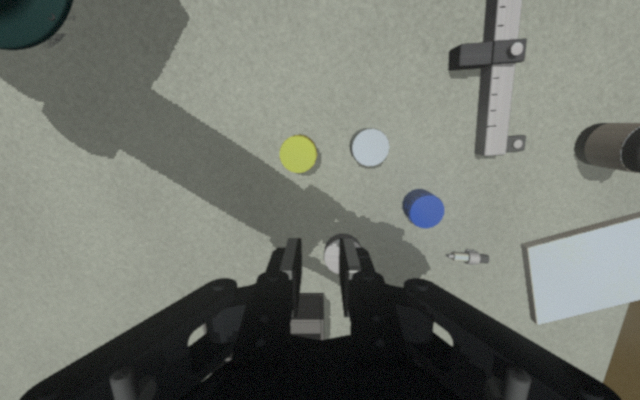

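The wrist view shows the silver wide piston at (370,147), yellow at (298,154), blue at (425,210) and the fence and anvil at (492,55). Next I look at the gauge and measure the piston top here too.

```bash
python3 - <<'E'
from h import *
im=cv2.imread("pics/w1.png");ci=camera_info("wrist")
g=cv2.cvtColor(im,cv2.COLOR_BGR2GRAY)
sub=im[115:182,335:405].copy()
h=cv2.cvtColor(sub,cv2.COLOR_BGR2HSV)
m=((h[...,2]>165)).astype(np.uint8)
n,l,st,c=cv2.connectedComponentsWithStats(m);i=1+np.argmax(st[1:,4])
cn=max(cv2.findContours((l==i).astype(np.uint8),0,1)[0],key=len)
e=cv2.fitEllipse(cn);print(st[i],e)
u=(e[0][0]+335,e[0][1]+115);p=at_z(ci,u,.042);print(u,p)
q=at_z(ci,(u[0]+e[1][0]/2,u[1]),.042);print("diam",2*np.linalg.norm(q-p))
cv2.imwrite("pics/c1.png",cv2.resize(np.hstack([sub,cv2.cvtColor(m*255,cv2.COLOR_GRAY2BGR)]),None,fx=4,fy=4))
E
```

```text
[  18   14   38   37 1058] ((35.72844314575195, 32.00833511352539), (34.85500717163086, 36.88331985473633), 45.95041275024414)
(370.72844314575195, 147.0083351135254) [ 0.48085861 -0.23455956  0.042     ]
diam 0.046214573830500566
```

View pics/c1.png

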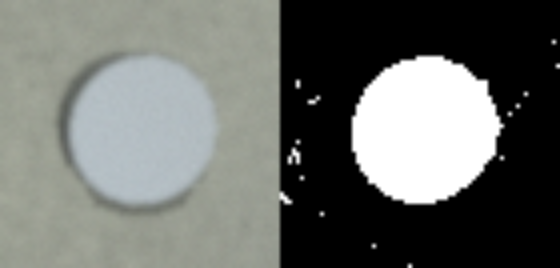

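>>> arm_command([
  [[2,-3,0,0,0,0,2],[2,-3,0,0,0,0,2],[2,-3,0,0,0,0,2],[2,-3,0,0,0,0,2],[2,-3,0,0,0,0,2],[0,0,0,0,0,0,2],[0,0,0,0,0,0,2]],
])

```text
clock: 3.98
eef_pos: [0.5144, -0.1184, 0.291]
ee_rot: [0.0, 1.0, 0.001, -0.0]
wrist_force: [-0.7, -1.7, 0.0]
gripper_width: 0.235
```

```bash
python3 - <<'E'
from h import *
np.set_printoptions(precision=5,suppress=True)
import pickle
s=readout.read_state();ci=camera_info("wrist")
im=camera("wrist");save("w2",im);pickle.dump(ci,open("w2.pkl","wb"))
print(s["eef_pos"],ci["t"])
for k in("gauge","jaw","pad","jaw_back"):
    print(k,[(np.round(r["point"]),round(r["conf"],2),at_z(ci,r["point"],.03)[:2].round(3)) for r in recognise("wrist",k)])
E
```

```text
[ 0.51443 -0.11835  0.29102] [-0.51399 -0.16622  0.40271]
gauge [(array([412., 107.]), 0.62, array([ 0.635, -0.033]))]
jaw [(array([398.,  50.]), 0.71, array([0.612, 0.034]))]
pad [(array([391.,  79.]), 0.87, array([0.605, 0.001]))]
jaw_back [(array([401.,  54.]), 0.86, array([0.616, 0.031]))]
```

View pics/w2.png

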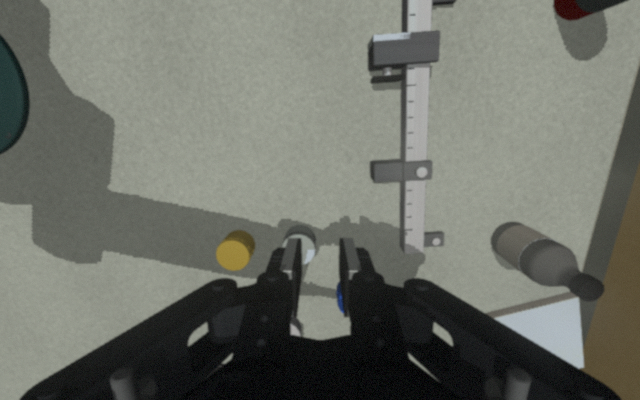

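```bash
python3 - <<'E'
import cv2
im=cv2.imread("pics/w2.png")
a=cv2.resize(im[0:130,350:460],None,fx=3.5,fy=4,interpolation=cv2.INTER_CUBIC)
b=cv2.resize(im[130:260,350:460],None,fx=3.5,fy=4,interpolation=cv2.INTER_CUBIC)
o=cv2.hconcat([a,b])
for x in range(0,o.shape[1],35): cv2.putText(o,str(350+(x%385)//35*10),(x,o.shape[0]-4),0,.35,(0,0,255),1); cv2.line(o,(x,0),(x,6),(0,0,255),1)
for y in range(0,520,40):cv2.putText(o,str(y//4),(0,y+4),0,.35,(0,0,255),1);cv2.putText(o,str(130+y//4),(385,y+4),0,.35,(0,0,255),1)
cv2.imwrite("pics/c2.png",o)
g=cv2.cvtColor(im,cv2.COLOR_BGR2GRAY)
for r in (100,120,140,200,220,240): print(r,g[r,398:432].tolist())
for c in (378,385,392): print(c,"anv",g[150:190,c].tolist(),"jaw",g[28:92,c].tolist())
E
```

```text
100 [152, 142, 120, 87, 72, 69, 70, 81, 116, 147, 159, 153, 150, 153, 153, 159, 170, 167, 170, 169, 169, 166, 167, 167, 168, 170, 171, 169, 171, 169, 157, 145, 147, 148]
120 [150, 143, 119, 89, 76, 75, 72, 93, 129, 161, 173, 174, 172, 176, 177, 171, 167, 167, 168, 168, 168, 167, 168, 170, 171, 172, 171, 172, 170, 164, 153, 154, 154, 149]
140 [147, 141, 120, 92, 84, 84, 86, 111, 142, 166, 172, 173, 170, 171, 172, 172, 169, 171, 171, 173, 169, 166, 168, 171, 169, 169, 170, 170, 163, 157, 152, 153, 153, 154]
200 [146, 129, 97, 77, 76, 77, 100, 135, 161, 170, 170, 167, 165, 165, 166, 164, 165, 166, 169, 165, 167, 166, 165, 167, 166, 165, 156, 152, 153, 155, 153, 153, 153, 156]
220 [143, 124, 90, 77, 75, 83, 113, 147, 164, 171, 170, 168, 166, 168, 165, 167, 169, 167, 166, 167, 166, 167, 167, 164, 166, 161, 151, 148, 151, 151, 153, 148, 150, 148]
240 [103, 90, 72, 69, 71, 75, 100, 137, 161, 166, 166, 164, 164, 161, 161, 165, 161, 160, 161, 163, 163, 162, 164, 162, 159, 140, 112, 97, 95, 94, 92, 94, 96, 93]
378 anv [144, 145, 143, 145, 148, 148, 150, 151, 148, 131, 102, 74, 71, 76, 88, 93, 
[... 638 characters left out ...]
 136, 100, 85, 84, 83, 83, 86, 85, 88, 87, 89, 90, 88, 88, 84, 85, 86, 86, 87, 85, 85, 86, 87, 79, 62, 45, 43, 67, 92, 99, 101, 103, 106, 120, 126, 101, 63, 46, 47, 45, 42, 46, 72, 97, 103, 102, 105, 104, 106, 115, 135, 148]
392 anv [146, 145, 150, 148, 150, 148, 152, 146, 135, 105, 82, 78, 81, 92, 97, 100, 102, 96, 100, 97, 96, 96, 100, 99, 100, 97, 97, 95, 98, 93, 91, 101, 122, 139, 148, 148, 148, 150, 151, 152] jaw [146, 148, 148, 148, 148, 157, 179, 185, 184, 185, 182, 159, 112, 90, 87, 83, 86, 87, 84, 88, 87, 90, 91, 88, 87, 87, 88, 90, 87, 88, 89, 85, 88, 85, 83, 70, 54, 39, 37, 45, 56, 70, 93, 99, 101, 99, 89, 62, 49, 44, 43, 45, 40, 56, 79, 98, 103, 101, 102, 101, 104, 125, 142, 148]
```

View pics/c2.png

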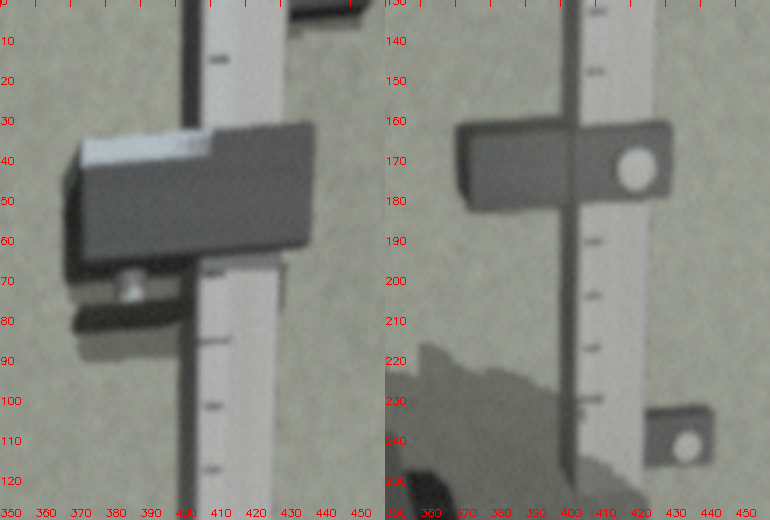

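The crop shows the fence's front top edge near columns 404–406. The anvil face's top edge is at row ~163 (columns 372–400), the pad's dark top is at rows 76–82, and the jaw's bright back plate is at rows 33–41.

```bash
python3 - <<'E'
from h import *
import pickle
np.set_printoptions(precision=4,suppress=True)
ci=pickle.load(open("w2.pkl","rb"))
P=lambda u,v,z:at_z(ci,(u,v),z)
F=np.array([P(u,v,.03)[:2] for u,v in((406.2,100),(405.8,120),(405.4,140),(404.4,200),(404.1,220))]);print(F)
d=np.polyfit(F[:,1],F[:,0],1);th=-np.arctan(d[0]);print("yaw deg",np.degrees(th))
ex=np.array([np.cos(th),np.sin(th)]);ey=np.array([-np.sin(th),np.cos(th)])
f0=F.mean(0)
def fr(p):p=p[:2]-f0;return p@ex,p@ey
for n,a in dict(anvTop=(385,163.2,.041),anvBot=(385,159.3,0.0),anvFrontCorner=(374,163,.041),padTop=(385,82.3,.032),padTopback=(385,76,.032),plateBack=(385,33.3,.046),plateBackL=(374,34.5,.046),plateR=(408,32,.046),plateFront=(385,40.5,.046)).items():
    p=P(*a);print(n,p[:2],fr(p))
# fence ends top z=.03
for n,a in dict(near=(402,252.5,.03)).items():p=P(*a);print(n,p[:2],fr(p))
E
```

```text
[[ 0.6268 -0.0243]
 [ 0.6283 -0.0494]
 [ 0.6299 -0.0755]
 [ 0.6354 -0.1599]
 [ 0.6374 -0.1903]]
yaw deg 3.6689613046287097
anvTop [ 0.6018 -0.1055] (np.float64(-0.030095285026088204), np.float64(-0.003691812762872663))
anvBot [ 0.6106 -0.1056] (np.float64(-0.021305891525746096), np.float64(-0.004365427883122563))
anvFrontCorner [ 0.5869 -0.1053] (np.float64(-0.04489149895244041), np.float64(-0.002496932119340245))
padTop [ 0.5973 -0.003 ] (np.float64(-0.02801304106890889), np.float64(0.09890557975741807))
padTopback [0.5968 0.0045] (np.float64(-0.028001901949437333), np.float64(0.10639252899795179))
plateBack [0.591  0.0495] (np.float64(-0.03093613327019787), np.float64(0.15167213220744274))
plateBackL [0.578  0.0482] (np.float64(-0.043972262351306836), np.float64(0.1512129321026199))
plateR [0.6182 0.0509] (np.float64(-0.003737871302408144), np.float64(0.1513494237265107))
plateFront [0.5915 0.0418] (np.float64(-0.03094756245727697), np.float64(0.14399021949075924))
near [ 0.6384 -0.2423] (np.float64(-0.0022734853358816476), np.float64(-0.14257138149968737))
```

>>> arm_command([
  [[-0.99,3.33,2,0,0,0,3],[-0.99,3.33,2,0,0,0,3],[-0.99,3.33,2,0,0,0,3],[-0.99,3.33,2,0,0,0,3],[-0.99,3.33,2,0,0,0,3],[0,0,2.5,0,0,5.8,3],[0,0,2.5,0,0,5.8,3],[0,0,2.5,0,0,5.8,3],[0,0,3,0,0,0,3],[0,0,3,0,0,0,3],[0,0,2,0,0,0,3],[0,0,1,0,0,0,3]],
])

```text
clock: 5.23
eef_pos: [0.4615, -0.2842, 0.0231]
ee_rot: [-0.001, 0.988, -0.152, -0.002]
wrist_force: [-1.4, -0.6, -0.3]
gripper_width: 0.35
```

```bash
python3 - <<'E'
from h import *
s=readout.read_state();print(s["clock"],s["eef_pos"],s["ee_rot"],s["wrist_force"],s["gripper_width"])
ci=camera_info("wrist");save("w3",camera("wrist"))
u=np.array([.299,.954]);print("piston expected px",proj(ci,[.481,-.2345,.042]))
E
```

```text
5.2333 [ 0.461485   -0.28422861  0.02309956] [-0.00108352  0.98833823 -0.15225134 -0.00243029] [-1.40470263 -0.62395008 -0.30025701] 0.3504649953444183
piston expected px [328.87263364 158.67883404]
```

View pics/w3.png

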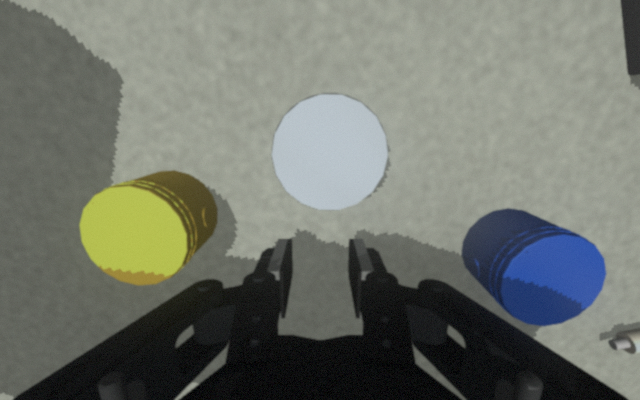

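The silver piston is centred at (330,152), about 4 mm right of the finger centre line. I'll correct that, lower the tool and push gently.

>>> arm_command([
  [[0.35,-1,0.9,0,0,0,3],[0,-0.7,0,0,0,0,3],[0,-0.3,0,0,0,0,3],[0,-0.12,0,0,0,0,3],[0,-0.12,0,0,0,0,3],[0,-0.12,0,0,0,0,3],[0,-0.12,0,0,0,0,3],[0,-0.12,0,0,0,0,3],[0,-0.12,0,0,0,0,3],[0,-0.12,0,0,0,0,3],[0,-0.12,0,0,0,0,3],[0,-0.2,0,0,0,0,3]],
])

```text
clock: 6.28
eef_pos: [0.4773, -0.2556, 0.0173]
ee_rot: [0.0, 0.988, -0.151, -0.0]
wrist_force: [-0.8, -0.7, 0.7]
gripper_width: 0.349
```

>>> arm_command([
  [[0,-0.25,0,0,0,0,3],[0,-0.35,0,0,0,0,3],[0,-0.45,0,0,0,0,3],[0,-0.55,0,0,0,0,3],[0,-0.65,0,0,0,0,3],[0,-0.65,0,0,0,0,3],[0,-0.65,0,0,0,0,3],[0,-0.65,0,0,0,0,3],[0,-0.65,0,0,0,0,3],[0,-0.65,0,0,0,0,3],[0,-0.6,0,0,0,0,3],[0,-0.5,0,0,0,0,3]],
])

```text
clock: 7.28
eef_pos: [0.4972, -0.1918, 0.0173]
ee_rot: [-0.0, 0.989, -0.151, -0.0]
wrist_force: [1.4, -0.6, -0.5]
gripper_width: 0.348
```

```bash
python3 - <<'E'
from h import *
s=readout.read_state();print(s["clock"],s["eef_pos"],s["ee_rot"],s["wrist_force"],s["gripper_width"])
ci=camera_info("wrist");save("w4",camera("wrist"))
R=np.array(ci["R"])
for k in ("piston",):
    print([(np.round(r["point"]),round(r["conf"],2),at_z(ci,r["point"],.042)[:2].round(4)) for r in recognise("wrist",k)])
E
```

```text
7.2833 [ 0.49723704 -0.19182033  0.01725701] [-4.37737673e-05  9.88518656e-01 -1.51098854e-01 -3.59445878e-05] [ 1.44263945 -0.59884809 -0.46122849] 0.3475478387801703
[(array([195., 377.]), 0.78, array([ 0.4206, -0.226 ])), (array([316., 208.]), 0.69, array([ 0.5056, -0.1595])), (array([446., 387.]), 0.44, array([ 0.5398, -0.2702]))]
```

View pics/w4.png

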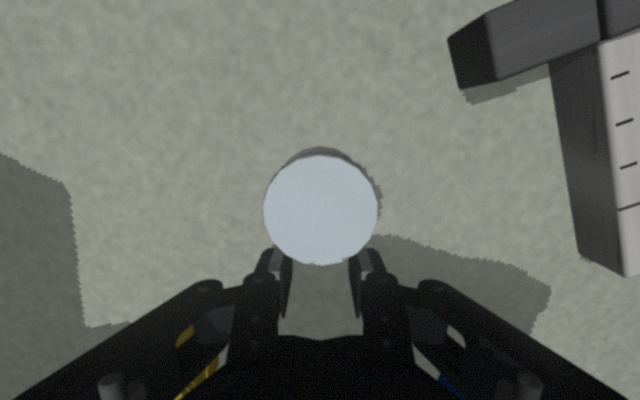

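The piston is cradled and centred at (320,208). I continue the first leg.

>>> arm_command([
  [[0,-0.4,0,0,0,0,3],[0,-0.6,0,0,0,0,3],[0,-0.8,0,0,0,0,3],[0,-0.85,0,0,0,0,3],[0,-0.85,0,0,0,0,3],[0,-0.85,0,0,0,0,3],[0,-0.85,0,0,0,0,3],[0,-0.85,0,0,0,0,3],[0,-0.85,0,0,0,0,3],[0,-0.75,0,0,0,0,3],[0,-0.5,0,0,0,0,3],[0,-0.3,0,0,0,0,3]],
])

```text
clock: 8.38
eef_pos: [0.5225, -0.1111, 0.0173]
ee_rot: [-0.0, 0.989, -0.151, -0.0]
wrist_force: [-1.0, -1.1, -0.1]
gripper_width: 0.35
```

>>> arm_command([
  [[0,0,0,0,0,0,3],[0,1,0,0,0,0,3],[0,3,0,0,0,0,3],[0,2,-3,0,0,0,3],[0,0,-4,0,0,0,2.2],[0,0,-2,0,0,0,2.2],[0,0,0,0,0,6.9,2.2],[0,0,0,0,0,6.9,2.2],[0,0,0,0,0,6.9,2.2],[0,0,0,0,0,6.9,2.2],[0,0,0,0,0,6.9,2.2],[0,0,0,0,0,6.9,2.2]],
])

```text
clock: 9.38
eef_pos: [0.5039, -0.1703, 0.1073]
ee_rot: [0.0, 0.87, -0.494, 0.0]
wrist_force: [-0.0, 0.1, 0.4]
gripper_width: 0.255
```

>>> arm_command([
  [[0,0,0,0,0,6.9,2.2],[0,0,0,0,0,6.9,2.2],[0,0,0,0,0,6.9,2.2],[0,0,0,0,0,6.9,2.2],[0,0,0,0,0,0,2.2],[0,0,0,0,0,0,2.2]],
])

```text
clock: 9.88
eef_pos: [0.504, -0.17, 0.1072]
ee_rot: [0.0, 0.73, -0.684, -0.0]
wrist_force: [-0.8, 0.8, 0.1]
gripper_width: 0.257
```

```bash
cat >> h.py <<'E'
f0=np.array([.63156,-.09988]);th=np.radians(3.67)
ex=np.array([np.cos(th),np.sin(th)]);ey=np.array([-np.sin(th),np.cos(th)])
def fr(p):
    p=np.array(p)[:2]-f0;return np.array([p@ex,p@ey])
E
python3 - <<'E'
from h import *
s=readout.read_state();print(s["clock"],s["eef_pos"],fr(s["eef_pos"]),s["ee_rot"],"yaw",2*np.degrees(np.arctan2(-s["ee_rot"][2],s["ee_rot"][1])),s["wrist_force"])
for n in("wrist","top","scene"):
    camera(n);ci=camera_info(n)
    print(n,[(np.round(r["point"]),round(r["conf"],2),at_z(ci,r["point"],.042 if n=="wrist" else .021)[:2].round(4),fr(at_z(ci,r["point"],.042 if n=="wrist" else .021)[:2])) for r in recognise(n,"piston")])
save("w5",camera("wrist"))
E
```

```text
9.8833 [ 0.50399196 -0.16996758  0.10723996] [-0.13179272 -0.06177824] [ 7.68499177e-05  7.29830332e-01 -6.83628320e-01 -2.07241669e-05] yaw 86.25565543785697 [-0.82629281  0.84378358  0.07635569]
wrist [(array([528., 144.]), 0.88, array([ 0.5665, -0.3118]), array([-0.07850756, -0.20733595])), (array([203., 166.]), 0.84, array([ 0.5353, -0.084 ]), array([-0.09506275,  0.02196726])), (array([412., 359.]), 0.51, array([ 0.3775, -0.2585]), array([-0.26371664, -0.1420685 ]))]
top [(array([346., 198.]), 0.55, array([ 0.5338, -0.0768]), array([-0.09603989,  0.02926616])), (array([202., 155.]), 0.41, array([0.6696, 0.3584]), array([0.06732696, 0.45494679])), (array([307., 171.]), 0.24, array([0.6175, 0.0392]), array([-0.00509828,  0.13970838]))]
scene [(array([222., 223.]), 0.96, array([ 0.3961, -0.2448]), array([-0.2442249 , -0.12958193])), (array([306., 229.]), 0.9, array([ 0.5508, -0.0934]), array([-0.08019458,  0.01159926])), (array([225., 272.]), 0.63, array([ 0.5611, -0.3236]), array([-0.08468256, -0.21870073]))]
```

View pics/w5.png

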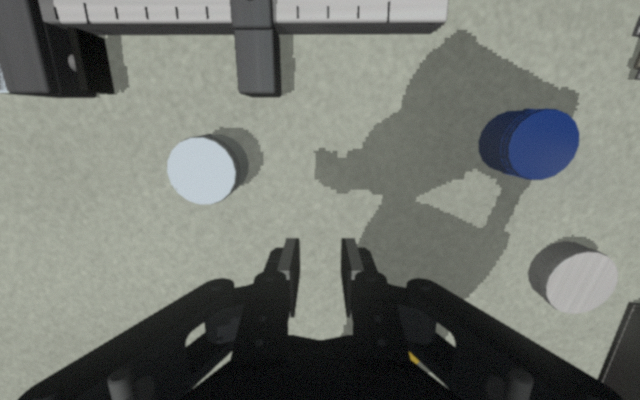

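The silver piston is at (202,169). Its right edge at column 236 nearly lines up with the anvil's left face (~237), so I want it ~5 mm further towards the jaw.

```bash
python3 - <<'E'
from h import *
np.set_printoptions(precision=4,suppress=True)
ci=camera_info("wrist");g=cv2.imread("pics/w5.png",0)
for r in(50,70,88):print(r,g[r,224:286].tolist())
for r in(60,80):print(r,g[r,80:135].tolist())
print("col160",g[10:50,160].tolist(),"col210",g[10:50,210].tolist())
for u,v,z in((202,169,.042),(238,92,.041),(280,92,.041),(238,60,.041),(160,25,.03),(210,25,.03),(400,25,.03)):print((u,v),at_z(ci,(u,v),z)[:2],fr(at_z(ci,(u,v),z)))
E
```

```text
50 [155, 157, 156, 157, 159, 160, 159, 156, 156, 152, 142, 120, 94, 86, 86, 87, 84, 90, 89, 90, 88, 89, 89, 92, 92, 88, 89, 92, 93, 89, 94, 95, 96, 97, 95, 93, 94, 92, 93, 96, 92, 91, 89, 92, 90, 91, 90, 86, 75, 54, 36, 32, 28, 34, 35, 52, 81, 101, 107, 105, 104, 106]
70 [161, 164, 163, 168, 166, 163, 162, 160, 160, 159, 160, 155, 134, 102, 88, 89, 89, 92, 90, 89, 93, 90, 89, 90, 91, 92, 91, 93, 95, 92, 93, 94, 96, 97, 98, 95, 93, 94, 92, 93, 95, 93, 93, 94, 93, 93, 94, 87, 86, 72, 53, 35, 36, 39, 33, 41, 62, 88, 101, 108, 103, 106]
88 [159, 156, 155, 155, 156, 157, 159, 160, 159, 162, 163, 158, 152, 132, 102, 89, 92, 91, 91, 89, 92, 92, 91, 94, 91, 94, 91, 94, 95, 93, 92, 95, 99, 101, 98, 97, 99, 98, 94, 93, 98, 97, 98, 94, 96, 96, 94, 96, 89, 81, 65, 53, 42, 38, 38, 43, 51, 80, 105, 107, 111, 109]
60 [35, 27, 21, 14, 14, 13, 13, 9, 4, 5, 21, 9, 18, 11, 22, 10, 11, 6, 14, 14, 10, 7, 14, 18, 4, 8, 16, 28, 63, 89, 98, 105, 102, 102, 107, 107, 110, 103, 107, 108, 108, 104, 111, 135, 153, 160, 157, 159, 160, 157, 157, 159, 158, 159, 161]
80 [35, 37, 35, 32, 38, 33, 23, 21, 23, 12, 4, 22
[... 210 characters left out ...]
2, 183, 183, 181, 182, 181, 185, 185, 186, 177, 161, 133, 101, 65, 54, 47, 56, 58, 55, 58, 59, 55, 63, 87, 128, 156, 165, 162, 162, 162, 164, 164, 163, 168, 166, 164, 165, 159, 158] col210 [183, 181, 182, 181, 181, 179, 181, 185, 184, 184, 175, 155, 129, 93, 66, 55, 58, 58, 54, 56, 53, 54, 56, 65, 99, 136, 158, 161, 156, 155, 153, 154, 154, 156, 156, 157, 156, 155, 156, 156]
(202, 169) [ 0.5339 -0.0826] [-0.0964  0.0235]
(238, 92) [ 0.5875 -0.1087] [-0.0445 -0.006 ]
(280, 92) [ 0.5893 -0.1369] [-0.0445 -0.0342]
(238, 60) [ 0.6072 -0.109 ] [-0.0249 -0.0075]
(160, 25) [ 0.627  -0.0543] [-0.0016  0.0457]
(210, 25) [ 0.6292 -0.0877] [-0.0016  0.0124]
(400, 25) [ 0.6373 -0.2142] [-0.0016 -0.1144]
```

>>> arm_command([
  [[-3,0.6,0,0,0,0,2.2],[-3,0.6,0,0,0,0,2.2],[-3,0.6,0,0,0,0,2.2],[-0.1,0,3,0,0,0,2.2],[0,0,3,0,0,0,2.2],[0,0,2,0,0,0,2.2],[0,0,1,0,0,0,2.2],[0,0,0,0,0,0,2.2],[0,-0.8,0,0,0,0,2.2],[0,-0.3,0,0,0,0,2.2],[0,-0.12,0,0,0,0,2.2],[0,-0.12,0,0,0,0,2.2]],
])

```text
clock: 11.23
eef_pos: [0.4961, -0.0791, 0.0189]
ee_rot: [-0.001, 0.729, -0.685, 0.001]
wrist_force: [-0.4, -0.5, -0.5]
gripper_width: 0.259
```

>>> arm_command([
  [[0,-0.12,0,0,0,0,2.2],[0,-0.12,0,0,0,0,2.2],[0,-0.12,0,0,0,0,2.2],[0,-0.12,0,0,0,0,2.2],[0,-0.12,0,0,0,0,2.2],[0,-0.12,0,0,0,0,2.2],[0,-0.12,0,0,0,0,2.2],[0,-0.2,0,0,0,0,2.2],[0,-0.25,0,0,0,0,2.2],[0,-0.3,0,0,0,0,2.2],[0,-0.3,0,0,0,0,2.2],[0,-0.2,0,0,0,0,2.2]],
])

```text
clock: 12.23
eef_pos: [0.5156, -0.0773, 0.0173]
ee_rot: [-0.0, 0.729, -0.685, 0.0]
wrist_force: [-0.1, -1.0, -0.2]
gripper_width: 0.261
```

```bash
python3 - <<'E'
from h import *
s=readout.read_state();print(s["clock"],s["eef_pos"],fr(s["eef_pos"]),"yaw",2*np.degrees(np.arctan2(-s["ee_rot"][2],s["ee_rot"][1])),s["wrist_force"])
save("w6",camera("wrist"))
E
```

```text
12.2333 [ 0.51556503 -0.07733467  0.0173001 ] [-0.11431397  0.02992391] yaw 86.39581702737985 [-0.07265312 -1.0354467  -0.18215677]
```

View pics/w6.png

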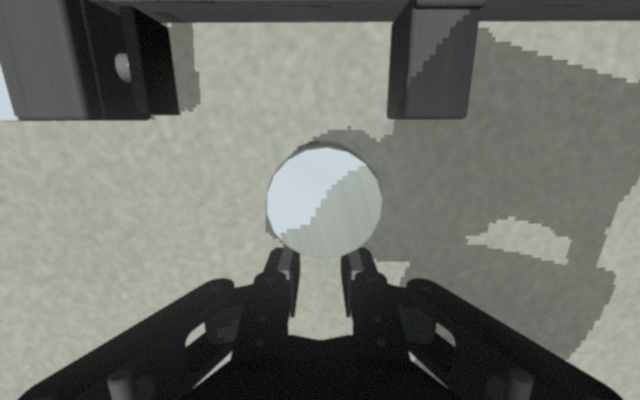

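The piston sits in the cradle at (325,200), clear of the anvil's face at column ~390. I push on towards the fence.

>>> arm_command([
  [[0,-0.25,0,0,0,0,2.2],[0,-0.4,0,0,0,0,2.2],[0,-0.5,0,0,0,0,2.2],[0,-0.6,0,0,0,0,2.2],[0,-0.6,0,0,0,0,2.2],[0,-0.6,0,0,0,0,2.2],[0,-0.5,0,0,0,0,2.2],[0,-0.4,0,0,0,0,2.2],[0,-0.3,0,0,0,0,2.2],[0,-0.2,0,0,0,0,2.2],[0,-0.15,0,0,0,0,2.2],[0,0,0,0,0,0,2.2]],
])

```text
clock: 13.28
eef_pos: [0.5601, -0.0745, 0.0173]
ee_rot: [-0.0, 0.729, -0.685, 0.0]
wrist_force: [1.2, 0.3, -0.5]
gripper_width: 0.26
```

```bash
python3 - <<'E'
from h import *
f=[]
for i in range(3):
    im=camera("wrist");s=readout.read_state();f.append(s["wrist_force"])
print(s["clock"],s["eef_pos"],fr(s["eef_pos"]),np.mean(f,0))
ci=camera_info("wrist");save("w7",im)
g=cv2.cvtColor(im,cv2.COLOR_RGB2GRAY)
for c in(310,320,330):print(c,g[0:200:2,c].tolist())
for v in(20,40,60):print(v,at_z(ci,(320,v),.03)[:2],fr(at_z(ci,(320,v),.03)))
E
```

```text
13.4333 [ 0.55983929 -0.07452436  0.01733001] [-0.06995062  0.02989447] [0.35755797 0.09705503 0.30670636]
310 [180, 180, 181, 182, 180, 179, 178, 179, 178, 180, 177, 177, 177, 179, 184, 179, 182, 181, 185, 186, 184, 168, 192, 210, 210, 207, 205, 203, 207, 207, 203, 204, 205, 205, 207, 205, 202, 200, 202, 207, 206, 202, 205, 204, 201, 203, 206, 178, 107, 105, 103, 99, 102, 103, 103, 115, 178, 198, 168, 149, 182, 180, 179, 180, 183, 189, 195, 195, 192, 171, 129, 91, 86, 93, 116, 181, 222, 223, 224, 221, 222, 222, 221, 221, 221, 221, 223, 221, 220, 221, 222, 220, 222, 222, 222, 224, 222, 222, 223, 224]
320 [177, 179, 181, 184, 183, 182, 181, 182, 178, 179, 182, 186, 185, 187, 184, 182, 186, 183, 184, 186, 187, 170, 192, 208, 207, 207, 203, 204, 206, 207, 206, 202, 204, 202, 206, 203, 201, 201, 204, 207, 206, 205, 206, 204, 201, 201, 204, 209, 209, 208, 206, 206, 204, 206, 207, 211, 210, 196, 165, 142, 181, 186, 185, 181, 182, 181, 176, 160, 128, 129, 122, 105, 96, 95, 154, 219, 223, 223, 222, 223, 223, 223, 222, 222, 220, 222, 221, 221, 221, 222, 221, 221, 222, 220, 221, 222, 222, 223, 221, 223]
330 [187, 190, 191, 188, 190, 188, 187, 185, 184, 182, 180, 185, 186, 189, 186, 182, 178, 181, 184, 185, 187, 173, 193, 207, 209, 209, 205, 204, 205, 206, 205, 204, 203, 204, 205, 201, 202, 201, 202, 204, 209, 209, 206, 202, 200, 203, 206, 210, 208, 206, 206, 204, 205, 207, 210, 209, 208, 197, 165, 145, 186, 184, 180, 176, 179, 176, 136, 124, 127, 128, 128, 119, 101, 90, 110, 178, 223, 223, 223, 224, 223, 220, 222, 223, 222, 222, 221, 221, 221, 221, 220, 220, 221, 210, 185, 187, 187, 186, 184, 187]
20 [ 0.66622411 -0.06787225] [0.03664183 0.02972327]
40 [ 0.65920706 -0.06831755] [0.02961067 0.02972805]
60 [ 0.65194982 -0.06877809] [0.02233883 0.02973298]
```

View pics/w7.png

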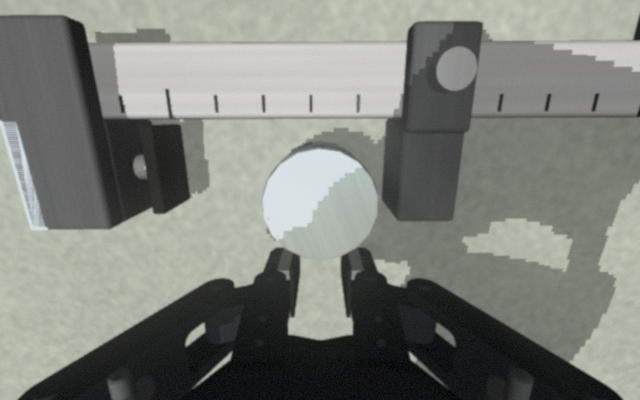

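The piston is in the cradle at (320,202) with its leading rim at row 149. The fence edge is at row 117, the anvil's near-left corner at (385–405, 120–220) and the pad face at column ~187. Piston, anvil and jaw are separated.

```bash
python3 - <<'E'
from h import *
np.set_printoptions(precision=4,suppress=True)
ci=camera_info("wrist")
for n,u,v,z in(("fence",320,117.5,.03),("fenceL",250,117,.03),("fenceR",380,118,.03),("fenceback",320,42,.03),("rim",320,147,.042),("pc",320.5,202,.042),("pl",263.5,202,.042),("pr",377.5,202,.042),
 ("anvFtop",400,218,.041),("anvFbot",384,195,0),("anvFtopFar",406.5,130,.041),("anvRfar",469,130,.041),("anvRnear",453,219,.041),("padTop",187,200,.032),("padTopfar",183,125,.032)):
    p=at_z(ci,(u,v),z);print(n,p[:2],fr(p))
E
```

```text
fence [ 0.6296 -0.0702] [-0.      0.0297]
fenceL [ 0.6279 -0.0404] [0.0002 0.0596]
fenceR [ 0.631  -0.0957] [-0.0002  0.0042]
fenceback [ 0.6585 -0.0684] [0.0289 0.0297]
rim [ 0.6183 -0.0709] [-0.0114  0.0297]
pc [ 0.5957 -0.0726] [-0.034   0.0296]
pl [ 0.5942 -0.0488] [-0.034   0.0534]
pr [ 0.5972 -0.0964] [-0.0341  0.0057]
anvFtop [ 0.5905 -0.107 ] [-0.0415 -0.0045]
anvFbot [ 0.5902 -0.1089] [-0.0418 -0.0063]
anvFtopFar [ 0.627  -0.1045] [-0.0049 -0.0043]
anvRfar [ 0.6286 -0.1291] [-0.0049 -0.029 ]
anvRnear [ 0.5915 -0.1298] [-0.0419 -0.0273]
padTop [ 0.59   -0.0123] [-0.0359  0.0901]
padTopfar [ 0.6229 -0.0126] [-0.003   0.0876]
```

>>> arm_command([
  [[0.1,-0.15,0,0,0,0,2.2],[0.1,-0.2,0,0,0,0,2.2],[0.1,-0.2,0,0,0,0,2.2],[0.1,-0.15,0,0,0,0,2.2],[0,-0.05,0,0,0,0,2.2],[0,-0.05,0,0,0,0,2.2],[0,0,0,0,0,0,2.2]],
])

```text
clock: 14.02
eef_pos: [0.5682, -0.0781, 0.0173]
ee_rot: [-0.0, 0.729, -0.685, 0.0]
wrist_force: [-0.5, -0.3, 0.2]
gripper_width: 0.255
```

```bash
cat > m.py <<'E'
from h import *
np.set_printoptions(precision=4,suppress=True)
f=[]
for i in range(4):
    im=camera("wrist");s=readout.read_state();f.append(s["wrist_force"])
ci=camera_info("wrist");F=np.mean(f,0)
print(s["clock"],s["eef_pos"],"fr",fr(s["eef_pos"]),"F ex,ey",F[:2]@ex,F[:2]@ey,F[2])
hsv=cv2.cvtColor(im,cv2.COLOR_RGB2HSV)
g=cv2.cvtColor(im,cv2.COLOR_RGB2GRAY).astype(int)
save("last",im)
for c in(305,320,335):
    col=g[:,c]; print(c,"rim rows",[r for r in range(100,195) if abs(col[r+2]-col[r-2])>45], col[125:170:2].tolist())
rw=g[205];print("sides",[c for c in range(240,400) if abs(rw[c+2]-rw[c-2])>30])
E
python3 m.py
```

```text
14.2167 [ 0.5682 -0.078   0.0174] fr [-0.0618  0.0259] F ex,ey -0.2967018248061624 -0.17725876688181785 -0.6102214649940859
305 rim rows [134, 141, 142, 143, 144, 149, 150, 151, 152, 153] [198, 201, 207, 205, 199, 170, 156, 180, 174, 124, 88, 95, 115, 166, 217, 219, 217, 218, 219, 219, 219, 217, 219]
320 rim rows [134, 135, 136, 147, 148, 149, 150] [202, 204, 204, 205, 195, 165, 122, 122, 113, 101, 84, 100, 174, 219, 217, 219, 220, 219, 219, 219, 218, 219, 218]
335 rim rows [134, 135, 136, 149, 150, 151, 152, 153] [201, 203, 205, 206, 195, 163, 122, 126, 127, 114, 98, 92, 103, 170, 220, 219, 218, 220, 220, 219, 219, 217, 219]
sides [261, 262, 263, 318, 319, 320, 375, 376, 377, 378, 379]
```

>>> arm_command([
  [[0,-0.05,0,0,0,0,2.2],[0,-0.05,0,0,0,0,2.2],[0,-0.05,0,0,0,0,2.2],[0,0,0,0,0,0,2.2]],
])

```text
clock: 14.55
eef_pos: [0.5696, -0.0779, 0.0173]
ee_rot: [0.0, 0.729, -0.685, -0.0]
wrist_force: [-0.1, 0.7, 0.1]
gripper_width: 0.258
```

```bash
python3 m.py
```

```text
14.75 [ 0.5696 -0.0779  0.0173] fr [-0.0605  0.0259] F ex,ey -0.16942349684802566 0.32974513718542814 0.5744731415150978
305 rim rows [137, 138, 142, 143, 149, 150, 151, 152, 153] [199, 201, 201, 201, 205, 205, 190, 157, 154, 115, 89, 95, 107, 148, 216, 219, 219, 219, 218, 217, 218, 220, 219]
320 rim rows [137, 138, 139, 140, 141, 147, 148, 149, 150, 151] [199, 201, 203, 205, 207, 204, 186, 147, 113, 101, 95, 99, 166, 219, 220, 221, 221, 219, 220, 219, 220, 218, 218]
335 rim rows [137, 138, 139, 140, 149, 150, 151, 152, 153] [201, 201, 200, 201, 206, 206, 185, 147, 121, 116, 100, 95, 97, 149, 217, 218, 221, 218, 220, 219, 221, 218, 220]
sides [262, 263, 264, 318, 319, 320, 375, 376, 377, 378, 379]
```

>>> arm_command([
  [[0,-0.05,0,0,0,0,2.2],[0,-0.05,0,0,0,0,2.2],[0,0,0,0,0,0,2.2]],
])

```text
clock: 15.0
eef_pos: [0.5707, -0.0779, 0.0173]
ee_rot: [-0.0, 0.729, -0.685, 0.0]
wrist_force: [-1.6, 0.2, -0.3]
gripper_width: 0.253
```

```bash
python3 m.py
```

```text
15.2 [ 0.5707 -0.0778  0.0173] fr [-0.0594  0.0259] F ex,ey -0.09242434658736422 0.2591627265672108 0.07143218089665775
305 rim rows [140, 141, 142, 143, 149, 150, 151, 152, 153] [203, 201, 201, 201, 201, 205, 204, 195, 162, 115, 95, 101, 109, 149, 217, 220, 219, 220, 221, 219, 218, 219, 220]
320 rim rows [139, 140, 141, 142, 143, 147, 148, 149, 150, 151] [205, 201, 201, 200, 205, 206, 208, 196, 152, 100, 93, 93, 164, 221, 221, 220, 219, 220, 219, 220, 218, 219, 220]
335 rim rows [139, 140, 141, 142, 143, 149, 150, 151, 152, 153] [201, 200, 201, 199, 206, 202, 205, 192, 151, 108, 102, 91, 96, 157, 216, 222, 222, 219, 221, 220, 220, 221, 219]
sides [263, 318, 319, 320, 375, 376, 377, 378, 379]
```

>>> arm_command([
  [[0,-0.04,0,0,0,0,2.2],[0,-0.04,0,0,0,0,2.2],[0,0,0,0,0,0,2.2]],
])

```text
clock: 15.45
eef_pos: [0.5714, -0.0778, 0.0173]
ee_rot: [-0.0, 0.729, -0.685, 0.0]
wrist_force: [-1.2, -0.1, -0.7]
gripper_width: 0.255
```

```bash
python3 m.py
```

```text
15.65 [ 0.5714 -0.0778  0.0173] fr [-0.0586  0.0259] F ex,ey -0.4228454742616722 0.16496312664261295 0.2064982489160458
305 rim rows [141, 142, 143, 144, 145, 149, 150, 151, 152, 153] [202, 201, 201, 201, 202, 205, 205, 204, 191, 151, 89, 99, 105, 146, 213, 218, 219, 219, 219, 219, 218, 219, 219]
320 rim rows [141, 142, 143, 144, 145, 147, 148, 149, 150, 151] [205, 205, 200, 200, 204, 203, 205, 204, 193, 150, 94, 100, 163, 221, 220, 221, 220, 220, 219, 220, 220, 217, 218]
335 rim rows [141, 142, 143, 144, 145, 149, 150, 151, 152, 153] [204, 201, 202, 202, 202, 204, 204, 204, 191, 149, 100, 90, 90, 157, 217, 220, 221, 221, 220, 220, 220, 220, 218]
sides [262, 263, 264, 318, 319, 320, 375, 376, 377, 378, 379, 380]
```

>>> arm_command([
  [[0,-0.04,0,0,0,0,2.2],[0,-0.03,0,0,0,0,2.2],[0,0,0,0,0,0,2.2]],
])

```text
clock: 15.9
eef_pos: [0.5719, -0.0778, 0.0173]
ee_rot: [0.0, 0.729, -0.685, -0.0]
wrist_force: [-1.2, -0.0, 0.8]
gripper_width: 0.263
```

```bash
python3 m.py
```

```text
16.1 [ 0.5719 -0.0778  0.0172] fr [-0.0582  0.0259] F ex,ey -1.799916131985225 0.24926987734642064 1.443453928295059
305 rim rows [142, 143, 144, 145, 146, 150, 151, 152, 153] [205, 204, 201, 203, 200, 201, 205, 206, 204, 179, 113, 92, 99, 137, 213, 219, 220, 220, 218, 219, 218, 218, 218]
320 rim rows [142, 143, 144, 145, 147, 148, 149, 150, 151] [205, 204, 203, 199, 200, 204, 205, 206, 201, 176, 109, 101, 159, 218, 219, 221, 221, 219, 217, 218, 219, 219, 218]
335 rim rows [142, 143, 144, 145, 146, 149, 150, 151, 152, 153] [204, 204, 200, 199, 199, 206, 206, 205, 202, 175, 110, 91, 101, 151, 217, 222, 219, 220, 220, 220, 219, 220, 218]
sides [262, 263, 264, 318, 319, 320, 375, 376, 377, 378, 379]
```

Seated: the fence reacts with 1.8 N and the tool stopped advancing. I back off, lift, and turn for the jaw push.

>>> arm_command([
  [[0,0.1,0,0,0,0,2.2],[0,0.5,0,0,0,0,2.2],[0,2,0,0,0,0,2.2],[0,2,0,0,0,0,2.2],[0,0,-3,0,0,0,2.2],[0,0,-4,0,0,0,1],[0,0,-3,0,0,0,0],[0,0,0,0,0,-6.92,0],[0,0,0,0,0,-6.92,0],[0,0,0,0,0,-6.92,0],[0,0,0,0,0,-6.92,0],[0,0,0,0,0,-6.92,0]],
])

```text
clock: 17.1
eef_pos: [0.5261, -0.0806, 0.1175]
ee_rot: [-0.0, 0.901, -0.434, 0.0]
wrist_force: [0.1, 0.1, -0.3]
gripper_width: 0.003
```

>>> arm_command([
  [[0,0,0,0,0,-6.92,0],[0,0,0,0,0,-6.92,0],[0,0,0,0,0,-6.92,0],[0,0,0,0,0,-6.92,0],[0,0,0,0,0,-6.92,0],[0,0,0,0,0,-6.92,0],[0,0,0,0,0,-6.92,0],[0,0,0,0,0,-6.92,0],[0,0,0,0,0,0,0]],
])

```text
clock: 17.85
eef_pos: [0.526, -0.0806, 0.1173]
ee_rot: [0.0, 0.999, 0.033, 0.0]
wrist_force: [-0.2, -0.1, -1.1]
gripper_width: -0.002
```

```bash
cat > m2.py <<'E'
from h import *
np.set_printoptions(precision=4,suppress=True)
f=[]
for i in range(4):
    im=camera("wrist");s=readout.read_state();f.append(s["wrist_force"])
F=np.mean(f,0)
print(s["clock"],s["eef_pos"],"fr",fr(s["eef_pos"]),"yaw",2*np.degrees(np.arctan2(-s["ee_rot"][2],s["ee_rot"][1])),"F ex,ey",F[:2]@ex,F[:2]@ey,F[2],s["gripper_width"])
E
python3 m2.py; python3 - <<'E'
from h import *
for n in("top","scene"):
    save("chk_"+n,camera(n));ci=camera_info(n)
    print(n,[(np.round(r["point"]),round(r["conf"],2),fr(at_z(ci,r["point"],.021)[:2]).round(4)) for r in recognise(n,"piston")])
save("chk_w",camera("wrist"))
E
```

```text
18.05 [ 0.5261 -0.0806  0.1173] fr [-0.104  0.026] yaw -3.414843193392944 F ex,ey 0.006903822730484257 -0.1471352271018511 -0.13555900055996464 0.0016239254099929114
top [(array([404., 249.]), 0.75, array([-0.2582, -0.1243])), (array([429., 189.]), 0.74, array([-0.0876, -0.2157]))]
scene [(array([327., 235.]), 0.62, array([-0.0271,  0.0364])), (array([225., 273.]), 0.6, array([-0.0815, -0.2209])), (array([221., 223.]), 0.59, array([-0.2487, -0.1301]))]
```

>>> arm_command([
  [[1.64,-2.98,0,0,0,0,0],[1.64,-2.98,0,0,0,0,0],[1.64,-2.98,0,0,0,0,0],[1.64,-2.98,0,0,0,0,0],[1.64,-2.98,0,0,0,0,0],[0,0,0,0,0,0,0],[0,0,3,0,0,0,0],[0,0,3,0,0,0,0],[0,0,2.5,0,0,0,0],[0,0,1.3,0,0,0,0],[0,0,0,0,0,0,0]],
])

```text
clock: 19.22
eef_pos: [0.5952, 0.0727, 0.0153]
ee_rot: [0.0, 1.0, 0.031, -0.004]
wrist_force: [-0.8, -0.1, -0.5]
gripper_width: 0.001
```

```bash
python3 m2.py; python3 - <<'E'
from h import *
save("chk_w2",camera("wrist"))
for n in("top","scene"):
    a=camera(n);save("p_"+n,a);ci=camera_info(n)
    for k in("piston","jaw","pad"):
        print(n,k,[(np.round(r["point"]),round(r["conf"],2),fr(at_z(ci,r["point"],.03)[:2]).round(4)) for r in recognise(n,k)])
E
```

```text
19.4167 [0.6006 0.0731 0.0213] fr [-0.0199  0.1746] yaw -3.5392046852597563 F ex,ey 0.03174129748916695 -0.018833411834047173 0.4364771319518737 0.003871717369574435
top piston [(array([429., 190.]), 0.83, array([-0.0918, -0.2142])), (array([406., 248.]), 0.72, array([-0.2549, -0.1296])), (array([344., 174.]), 0.61, array([-0.0264,  0.0314]))]
top jaw [(array([312., 177.]), 0.56, array([-0.0273,  0.124 ]))]
top pad [(array([357., 162.]), 0.46, array([ 0.0061, -0.0108]))]
scene piston [(array([222., 222.]), 0.88, array([-0.2385, -0.1327])), (array([226., 270.]), 0.88, array([-0.079 , -0.2186])), (array([326., 236.]), 0.82, array([-0.0195,  0.0248])), (array([176., 267.]), 0.58, array([-0.163 , -0.2967])), (array([349., 223.]), 0.35, array([-0.0167,  0.1003]))]
scene jaw [(array([356., 218.]), 0.68, array([-0.019 ,  0.1279]))]
scene pad [(array([349., 225.]), 0.5, array([-0.0107,  0.0943]))]
```

>>> arm_command([
  [[0,0.3,0,0,0,0,0],[0,0.3,0,0,0,0,0],[0,0.3,0,0,0,0,0],[0,0.15,0,0,0,0,0],[0,0.15,0,0,0,0,0]],
])

```text
clock: 20.28
eef_pos: [0.5994, 0.061, 0.0192]
ee_rot: [-0.0, 1.0, 0.031, -0.0]
wrist_force: [-0.8, 5.4, 0.0]
gripper_width: -0.003
```

>>> arm_command([
  [[0,0.15,0,0,0,0,0],[0,0.15,0,0,0,0,0]],
])

```text
clock: 20.45
eef_pos: [0.5995, 0.0596, 0.0192]
ee_rot: [-0.001, 1.0, 0.031, -0.0]
wrist_force: [-0.1, 7.1, 0.5]
gripper_width: 0.003
```

>>> arm_command([
  [[0,0.15,0,0,0,0,0],[0,0.15,0,0,0,0,0]],
])

```text
clock: 20.62
eef_pos: [0.5997, 0.0569, 0.0193]
ee_rot: [-0.001, 1.0, 0.031, -0.0]
wrist_force: [-0.1, 6.8, 0.5]
gripper_width: -0.004
```

>>> arm_command([
  [[0,0.15,0,0,0,0,0],[0,0.15,0,0,0,0,0]],
])

```text
clock: 20.78
eef_pos: [0.5999, 0.054, 0.0192]
ee_rot: [-0.001, 1.0, 0.031, -0.0]
wrist_force: [-0.5, 7.6, -1.0]
gripper_width: -0.001
```

The plate was met at fr y 0.151, as measured, and the jaw drags at about 7 N. I push towards the anvil.

>>> arm_command([
  [[0,0.25,0,0,0,0,0],[0,0.35,0,0,0,0,0],[0,0.4,0,0,0,0,0],[0,0.4,0,0,0,0,0],[0,0.4,0,0,0,0,0],[0,0.4,0,0,0,0,0],[0,0.4,0,0,0,0,0],[0,0.4,0,0,0,0,0],[0,0.3,0,0,0,0,0],[0,0.2,0,0,0,0,0],[0,0.1,0,0,0,0,0]],
])

```text
clock: 21.7
eef_pos: [0.6023, 0.0178, 0.0192]
ee_rot: [-0.001, 1.0, 0.031, 0.0]
wrist_force: [0.0, 7.2, -0.5]
gripper_width: 0.0
```

```bash
python3 m2.py; python3 - <<'E'
from h import *
for n in("top","scene"):
    a=camera(n);save("q_"+n,a);ci=camera_info(n)
    for k in("piston",):
        print(n,k,[(np.round(r["point"]),round(r["conf"],2),fr(at_z(ci,r["point"],.03)[:2]).round(4)) for r in recognise(n,k)])
E
```

```text
21.9 [0.6023 0.0177 0.0192] fr [-0.0216  0.1192] yaw -3.5317178056898975 F ex,ey 0.5981395239129759 5.738789331575712 0.02584722859968211 0.001535870515792166
top piston [(array([403., 248.]), 0.86, array([-0.254 , -0.1197])), (array([429., 190.]), 0.83, array([-0.092, -0.213])), (array([344., 176.]), 0.68, array([-0.0307,  0.0308]))]
scene piston [(array([224., 223.]), 0.98, array([-0.233 , -0.1304])), (array([328., 237.]), 0.69, array([-0.0114,  0.0251])), (array([226., 272.]), 0.69, array([-0.0716, -0.2228]))]
```

>>> arm_command([
  [[0,0.1,0,0,0,0,0],[0,0.1,0,0,0,0,0],[0,0.1,0,0,0,0,0],[0,0.1,0,0,0,0,0],[0,0.1,0,0,0,0,0],[0,0.1,0,0,0,0,0],[0,0.1,0,0,0,0,0],[0,0.1,0,0,0,0,0],[0,0.1,0,0,0,0,0],[0,0.1,0,0,0,0,0]],
])

```text
clock: 22.93
eef_pos: [0.6029, 0.0082, 0.0192]
ee_rot: [-0.001, 1.0, 0.031, 0.0]
wrist_force: [-1.3, 7.3, -0.2]
gripper_width: -0.002
```

>>> arm_command([
  [[0,0.05,0,0,0,0,0],[0,0.05,0,0,0,0,0]],
])

```text
clock: 23.1
eef_pos: [0.603, 0.0073, 0.0192]
ee_rot: [-0.001, 1.0, 0.031, 0.0]
wrist_force: [1.0, 7.4, -0.4]
gripper_width: 0.006
```

>>> arm_command([
  [[0,0.05,0,0,0,0,0],[0,0.05,0,0,0,0,0]],
])

```text
clock: 23.27
eef_pos: [0.6031, 0.0063, 0.0193]
ee_rot: [-0.001, 1.0, 0.031, 0.0]
wrist_force: [0.3, 7.3, -1.2]
gripper_width: -0.003
```

>>> arm_command([
  [[0,0.05,0,0,0,0,0],[0,0.05,0,0,0,0,0]],
])

```text
clock: 23.43
eef_pos: [0.6032, 0.0053, 0.0193]
ee_rot: [-0.001, 1.0, 0.031, 0.0]
wrist_force: [-0.2, 6.6, -0.4]
gripper_width: 0.001
```

```bash
python3 m2.py; python3 - <<'E'
from h import *
for n in("top","scene"):
    a=camera(n);save("r_"+n,a);ci=camera_info(n)
    print(n,[(np.round(r["point"],1),round(r["conf"],2),fr(at_z(ci,r["point"],.03)[:2]).round(4)) for r in recognise(n,"piston")])
E
```

```text
23.6333 [0.6032 0.0052 0.0192] fr [-0.0216  0.1067] yaw -3.5290321703439687 F ex,ey 0.9104596081651717 7.501700063302784 -0.6487745633909621 -0.0009249385120227566
top [(array([347.5, 172.9]), 0.68, array([-0.0233,  0.0198])), (array([428.9, 189.5]), 0.66, array([-0.0908, -0.2128])), (array([407.1, 247.2]), 0.58, array([-0.2528, -0.1318]))]
scene [(array([222.5, 222.2]), 0.84, array([-0.2363, -0.1316])), (array([326.7, 237.4]), 0.63, array([-0.0121,  0.0221])), (array([224.7, 272.4]), 0.6, array([-0.0731, -0.2245]))]
```

>>> arm_command([
  [[0,0.05,0,0,0,0,0],[0,0.05,0,0,0,0,0]],
])

```text
clock: 24.0
eef_pos: [0.6032, 0.0043, 0.0193]
ee_rot: [-0.001, 1.0, 0.031, 0.0]
wrist_force: [1.2, 7.7, -0.8]
gripper_width: -0.001
```

>>> arm_command([
  [[0,0.05,0,0,0,0,0],[0,0.05,0,0,0,0,0]],
])

```text
clock: 24.17
eef_pos: [0.6033, 0.0034, 0.0192]
ee_rot: [-0.002, 1.0, 0.031, 0.0]
wrist_force: [1.2, 8.4, -0.5]
gripper_width: -0.0
```

>>> arm_command([
  [[0,0.05,0,0,0,0,0],[0,0.05,0,0,0,0,0]],
])

```text
clock: 24.33
eef_pos: [0.6033, 0.0026, 0.0192]
ee_rot: [-0.002, 1.0, 0.031, 0.0]
wrist_force: [0.4, 9.0, -0.5]
gripper_width: -0.001
```

```bash
python3 m2.py; python3 - <<'E'
from h import *
for n in("top","scene"):
    a=camera(n);save("u_"+n,a);ci=camera_info(n)
    print(n,[(np.round(r["point"],1),round(r["conf"],2),fr(at_z(ci,r["point"],.03)[:2]).round(4)) for r in recognise(n,"piston")])
q=[cv2.resize(cv2.imread(f"pics/{k}_scene.png")[200:255,300:375],None,fx=5,fy=5,interpolation=cv2.INTER_CUBIC) for k in "pqru"]
cv2.imwrite("pics/cmp.png",cv2.vconcat([cv2.hconcat(q[:2]),cv2.hconcat(q[2:])]))
E
```

```text
24.5333 [0.6033 0.0025 0.0192] fr [-0.0216  0.104 ] yaw -3.5218859076269244 F ex,ey 0.9084685553036915 8.354028727334171 0.15280981311029074 0.002496866188327166
top [(array([405. , 246.2]), 0.85, array([-0.2496, -0.1262])), (array([346.7, 172.7]), 0.75, array([-0.0226,  0.0222])), (array([428.3, 189.8]), 0.63, array([-0.0916, -0.211 ]))]
scene [(array([223.5, 273. ]), 0.92, array([-0.0732, -0.2275])), (array([221.3, 221.8]), 0.67, array([-0.2399, -0.133 ])), (array([324.8, 237.1]), 0.63, array([-0.016 ,  0.0195])), (array([328.9, 245.8]), 0.47, array([0.0149, 0.0053]))]
```

>>> arm_command([
  [[0,0.05,0,0,0,0,0],[0,0.05,0,0,0,0,0]],
])

```text
clock: 24.9
eef_pos: [0.6034, 0.0017, 0.0192]
ee_rot: [-0.002, 1.0, 0.031, 0.0]
wrist_force: [-0.2, 9.1, 0.1]
gripper_width: 0.002
```

```bash
python3 m2.py
```

```text
25.1 [0.6034 0.0017 0.0192] fr [-0.0216  0.1031] yaw -3.5187663908050903 F ex,ey 1.384797400547023 9.064175805896406 0.15558572136047985 0.004837211462714102
```

>>> arm_command([
  [[0,0.05,0,0,0,0,0],[0,0.05,0,0,0,0,0]],
])

```text
clock: 25.27
eef_pos: [0.6035, 0.0009, 0.0192]
ee_rot: [-0.002, 1.0, 0.031, 0.0]
wrist_force: [1.0, 9.5, -0.0]
gripper_width: 0.001
```

```bash
python3 m2.py
```

```text
25.4667 [0.6034 0.0008 0.0192] fr [-0.0216  0.1023] yaw -3.515282400986156 F ex,ey 1.301709149898933 9.298559467627753 0.051051446235306316 0.0030818381884233047
```

>>> arm_command([
  [[0,0.05,0,0,0,0,0],[0,0,0,0,0,0,0],[0,-0.2,0,0,0,0,0],[0,-0.8,0,0,0,0,0],[0,-2,0,0,0,0,0],[0,0,-3,0,0,0,0],[0,0,-4,0,0,0,0],[0,0,-3,0,0,0,0],[-2.5,2,0,0,0,0,0],[-2.5,2,0,0,0,0,0],[-2.5,2,0,0,0,0,0],[0,0,0,0,0,6.9,0]],
])

```text
clock: 26.47
eef_pos: [0.5258, -0.0392, 0.1186]
ee_rot: [0.001, 1.0, -0.03, -0.002]
wrist_force: [-0.9, -0.1, -1.1]
gripper_width: -0.001
```

>>> arm_command([
  [[0,0,0,0,0,6.92,0],[0,0,0,0,0,6.92,0],[0,0,0,0,0,6.92,0],[0,0,0,0,0,6.92,0],[0,0,0,0,0,6.92,0],[0,0,0,0,0,6.92,0],[0,0,0,0,0,6.92,0],[0,0,0,0,0,6.92,0],[0,0,0,0,0,6.92,0],[0,0,0,0,0,6.92,0],[0,0,0,0,0,6.92,0],[0,0,0,0,0,6.92,0]],
])

```text
clock: 27.47
eef_pos: [0.5303, -0.0368, 0.1193]
ee_rot: [0.0, 0.727, -0.687, 0.0]
wrist_force: [0.7, 0.3, -0.5]
gripper_width: 0.001
```

```bash
python3 m2.py; python3 - <<'E'
from h import *
import pickle
ci=camera_info("wrist");pickle.dump(ci,open("f.pkl","wb"));save("fin",camera("wrist"))
for k in("piston","pad","jaw"):print(k,[(np.round(r["point"],1),round(r["conf"],2)) for r in recognise("wrist",k)])
print("piston exp px",proj(ci,[*(f0+ex*-.025+ey*.02),.042]), "centre", fr(at_z(ci,(320,200),.042)))
E
```

```text
27.6667 [ 0.5304 -0.0368  0.1193] fr [-0.097   0.0694] yaw 86.1820721499773 F ex,ey 0.14887383243313548 0.2694807885386503 0.09512737034347571 0.002170409818178624
piston [(array([383.2, 114.1]), 0.91), (array([516.4, 330.2]), 0.9), (array([626.6, 186.3]), 0.78), (array([316.3,  85.9]), 0.69)]
pad []
jaw [(array([314.6,  88.4]), 0.9)]
piston exp px [388.80604758 115.64346408] centre [-0.08828859  0.06943953]
```

```bash
python3 - <<'E'
import cv2
o=cv2.resize(cv2.imread("pics/fin.png")[40:180,270:460],None,fx=4,fy=4,interpolation=cv2.INTER_CUBIC)
for i in range(0,190,10):cv2.putText(o,str(270+i),(i*4,o.shape[0]-3),0,.35,(0,0,255),1);cv2.line(o,(i*4,0),(i*4,5),(0,0,255),1)
for i in range(0,140,10):cv2.putText(o,str(40+i),(0,i*4+4),0,.35,(0,0,255),1)
cv2.imwrite("pics/finc.png",o)
E
```

```text
(no output)
```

View pics/finc.png

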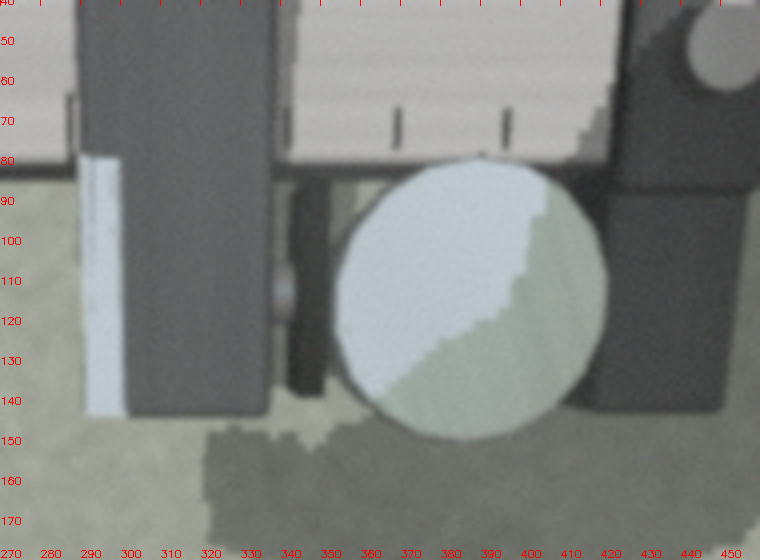

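The crop shows the piston (centre ~(387,114)) against the fence edge at row 80, its right side on the anvil at column ~421 and its left side on the pad at ~352. A gap remains between pad and jaw block. Measuring how far the pad is pressed in:

```bash
python3 - <<'E'
from h import *
import pickle
np.set_printoptions(precision=4,suppress=True)
ci=pickle.load(open("f.pkl","rb"))
q=lambda u,v,z:fr(at_z(ci,(u,v),z))
im=cv2.imread("pics/fin.png",0)
print(im[110,284:306].tolist(), im[130,334:360].tolist(),im[110,414:430].tolist())
for n,a in dict(plateback=(290.5,110,.046),plateback2=(291,140,.046),padface=(352.5,90,.032),padfaceNear=(351,132,.032),padback=(341.5,132,.032),jawfront=(337,140,.046),jawfront2=(338,90,.046),pist_l=(353,114,.042),pist_r=(421.5,114,.042),pist_top=(388,79.5,.042),pist_bot=(385,150,.042),anvtop=(421.5,90,.041),anvtop2=(419,140,.041)).items():print(n,q(*a))
ci7=None
E
```

```text
[161, 161, 165, 166, 167, 169, 183, 196, 196, 198, 197, 198, 197, 197, 195, 177, 146, 108, 98, 95, 96, 98] [100, 92, 84, 84, 91, 107, 102, 87, 57, 51, 50, 52, 56, 56, 57, 59, 62, 70, 77, 82, 88, 103, 137, 171, 186, 194] [162, 162, 159, 161, 160, 158, 148, 124, 89, 72, 68, 70, 65, 71, 68, 69]
plateback [-0.0215  0.0904]
plateback2 [-0.0422  0.0906]
padface [-0.0068  0.0457]
padfaceNear [-0.037   0.0459]
padback [-0.037   0.0531]
jawfront [-0.0421  0.0573]
jawfront2 [-0.0081  0.0572]
pist_l [-0.0239  0.0459]
pist_r [-0.0238 -0.0035]
pist_top [-0.0008  0.0222]
pist_bot [-0.0495  0.0212]
anvtop [-0.0075 -0.0022]
anvtop2 [-0.0422 -0.0038]
```

```bash
python3 - <<'E'
from h import *
print(finish_job())
E
```

```text
the job is handed in; nothing more can be done
None
```

The wider bare aluminium piston is back against the gauge's fence and nipped between the anvil and the sprung pad. The job is handed in at about 28 s of the 72 s allowed.

- **Slide:** I pushed the piston along the counter in an open two-finger cradle, in two legs, without gripping or lifting it. The highest averaged reading while it was against the fence was 1.8 N.
- **Jaw:** I pushed the jaw with the shut fingers against its back plate. The force rose from the 7 N drag to about 9.5 N, then I backed off and lifted clear.

**Last checks:**
- **Position:** the final close-up shows the piston upright, within about 1 mm of the fence, and touching both the anvil and the pad.
- **Pad depth:** the two estimates differ a little. Force and travel give 4 to 5 mm of the 9 mm, and the picture gives 5 to 6 mm. Both are about halfway, which is roughly 3 to 4 N on the piston.
- **Bystanders:** I never touched them. The blue and yellow pistons still read at their starting places, to within recognition error, just before I let go. I did not measure the other bystanders again.

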